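# Level the decanter stand

### The arm

A 6-joint arm with a two-finger parallel gripper is mounted at the origin on the work surface. World frame = base frame: x ahead of the robot, y to its left, z up, the work surface at z = 0. Lengths are in m, angles in rad, forces in N, time in s.
With the tool pointing down it reaches from about 0.35 to 0.975 m from the base axis. Payload 4.9 kg.
Tool frame: the origin (TCP) lies at the very end of the fingers, on their centre line; the grasp point (between the pads) lies 19 mm behind it; z points along the fingers, y is the line along which they close (so a half turn about z gives the same grasp; the last joint's range is limited). The gripper opens to 85 mm and grips with 20 to 120 N. Pads are 22 mm wide; open, the fingers measure 114 mm over their backs; the gripper's body (76 mm by 85 mm) begins 54 mm behind the grasp point. The pads swing forward as they close: fully open they stand 13 mm farther back than shut.
Start: joints at [1.079, 0.053, 1.613, -0, 1.476, -0.119], TCP at [0.228, 0.582, 0.231] pointing down, gripper open.
Joint ranges: [-3.01, 3.01], [-1.01, 2.22], [0.06, 2.58], [-1.02, 4.17], [0.09, 2.62], [-3.14, 3.14]. Speed limits (rad/s): [2.57, 2.57, 3.14, 3.14, 3.14, 3.14].

### API

Orientations are given as a rotation vector (axis times angle).
In Python, from station import ctrl, imaging gives the robot as it stands.
- The arm moves only by the tool play_rows, never from a script. Its argument "series" is a list of rows, each a list of 3 entries, a list of its own where there are three numbers: the opening, from 0 (shut) to 1 (fully open), then the shift along the tool's x, y, z each as a share of 0.05 m, from -1 to 1, then the turn, a rotation vector about the tool's x, y, z each as a share of 8 degrees, from -1 to 1. In form: [[grip, [dx, dy, dz], [ax, ay, az]], ...]. A call has 1 to 8 rows; each row shifts and turns the commanded pose from where the row before left it, along the tool's axes as they then stand; what a row does not reach is not made up. A row lasts 1/8 s, in which the tool goes at most 62.5 mm and 10.7 degrees, less where a joint would pass 70% of its speed; a pose out of reach is approached as far as the arm can. A call with a number of a shift or a turn outside -1 to 1 is refused whole. A call with a gripper value outside its range is refused whole. The fingers move at their own pace and stop on an object; "force" is the grip in N (left out, the last holds). Time passes only in rows, so rows that do not move let the fingers close. It gives the time, the measured TCP pose, the force, the opening and the grip force at its end, in the units of the state.
- ctrl.get_obs(): the state, without advancing time (a new reading comes with each control period).
- imaging.get_image(name): name is "scene" or "side" or "wrist"; returns a dict with "color" (384x512x3 uint8, blue, green, red), "fx", "fy", "cx", "cy" (pixels), "extrinsics" (4x4, takes a point from world to camera coordinates); the wrist camera has in their place "hand_eye" (4x4, takes a point from camera to tool coordinates, whose origin is the TCP and whose axes are the flange's). Camera axes: x right, y down, z forward; pixel columns grow to the right and rows downward; lengths in m; the calibration is good to about 2 mm. The wrist camera is an equidistant fisheye: a pixel r from the principal point sees the ray r / f radians off the axis. A picture is of the moment at which its call begins: read the wrist's pose just before it. There is no depth.
- ctrl.finish_job(): hands the job in; it is judged then, once.
The state is a dict: "t": time; "q": joint angles; "dq": joint speeds; "effort": joint torques, N m; "tool_pos": TCP position; "tool_rot": TCP orientation; "contact_force": force on the tool from outside, world axes, zero at the start; "wrist_torque": the same for the moment, N m; "opening": finger opening in m; "grip_force": force on a finger pad.
Only numpy, scipy, OpenCV 4.12 (cv2) and the standard library are available. Lean on these libraries where they do the work, as an engineer would, in place of code of your own. Each camera call takes 0.05 s, during which the arm holds its last target. There are 200 camera calls.

### The job

The board of the decanter stand is held up by springs. Take hold of its levelling knob and press down until you feel the foot underneath meet its packer, then turn the knob until the spirit-level bubble lies centred between the two lines while the board is pressed down. Finish holding: keep hold of the knob, still and pressed down at about 12 N with the bubble centred, do not let go; press without forcing it, and leave the decanter, ice bucket and cube tray where they are.

Things in the scene. Friction and masses are not known exactly. Their poses are not given: they have to be found in the camera images.
- stand: Fixed steel hinge bracket of the decanter stand, bolted to the ledge. Origin on the ledge, under the middle of the stand; z up, y runs from the hinge end (-y) to the knob end (+y) of the board, x across it. A horizontal hinge axis lies along x at y = -130 mm, 45 mm above the ledge, carrying a pale pine board 160 mm (x) by 300 mm (y) by 16 mm (the board spans y = -135 to +165 mm).
- board (a joint): Tilt of the pine board on its hinge, rad: 0 is level, positive is knob end raised. Left alone, springs lift it to its upper stop at 0.042; pushing the knob down takes about 1 to 4 N against the springs until the foot meets the packer (up to 17 mm of travel at the knob), and from there it is almost rigid.
- knob (a joint): Turn of the levelling knob, rad, -1.9 to 1.9, growing clockwise seen from above. Clockwise screws the foot down out of the board (5 mm per rad), so the pressed knob end stands higher. It stays at its height on the board, turns stiffly (0.12 N m), and with its foot can lean 0.12 rad along the board on a soft bush, so a grip may stay upright. Levelling needs under 1.5 rad, either way.
- knob_grip (a point): Middle of the knob's grip bar, which turns with the knob. The knob stands on the board 230 mm from the hinge (at y = +100 mm of the stand), dark steel: a disc 48 mm across whose top is 12 mm above the board's top, and on it an upright bar 46 mm long (this point's x), 12 mm thick (this point's y) and 30 mm high. This point is at half the bar's height, 15 mm above the disc's top and 27 mm above the board's top; z is the knob's axis, up.
- foot: Steel levelling foot under the knob, on the knob's axis, rounded tip 18 mm across. Origin at the lowest point of the tip; it moves up and down in the board as the knob turns. Free of the packer until the board is pressed down.
- bubble (a joint): Place of the bubble along the vial of the spirit level, m: 0 is centred between the lines, positive is towards the knob end (that end too high), 0.7 m per rad of tilt. With the foot pressed on its packer, turning the knob clockwise 0.1 rad moves it about +1.5 mm.
- bubble_mid (a point): Top of the white bubble, 16 mm long, in the vial; moves with it.
- vial_mid (a point): Top middle of the spirit level's clear vial, 80 mm long and 20 mm across, fixed on the board along its length, its middle 75 mm from the hinge and 45 mm to the +x side of the board's centre line; y towards the knob end. Two black lines ring it, 24 mm apart centre to centre, evenly about this point, so a centred bubble has 3 mm to spare inside each.
- packer_thin: Grey stone packer 50 x 50 mm, 6 mm thick, fixed to the ledge. Origin at its underside, let into the ledge by up to 2 mm. One packer lies under the foot and the other is a spare beside the board, by chance. With this one under the foot the pressed board starts too low at the knob end (turn clockwise).
- packer_thick: Like the other packer but 15 mm thick. With this one under the foot the pressed board starts too high at the knob end (turn anticlockwise).
- decanter: Empty square glass decanter, 85 x 85 mm, 188 mm tall, standing near the stand. Origin at the centre of its underside. Leave alone.
- ice_bucket: White ceramic ice bucket with shut lid, 152 mm across, 153 mm tall with its knob. Origin at the centre of its underside. Leave alone.
- cube_tray: Grey stone tray for whisky cubes, 100 x 140 mm, 28 mm tall. Origin at the centre of its underside. Leave alone.
Mind the look-alikes: they are no part of the job. Several things look just like the packer_thin: the one meant starts farthest from the robot's base.

How it is judged:
By the outcome, as a careful person would: the job done as asked, in the order asked, and still so for the second after the job is handed in, while the arm keeps its last pose, push and grip.
It also fails if it takes over 38 s, if anything falls off the work surface, if the arm or the gripper's body presses on something with over 40 N, if the wrist force passes 120 N, or if a joint passes its speed limit or range.

## Working session

There is one attempt and no reset: what is moved stays moved. The work goes in short steps, Python scripts to look and compute and a tool call to move; the robot and the scene stay as the last step left them, time stands still between calls to the robot, and variables do not carry over. Pictures are saved under pics/ and viewed, at most 10 in all, crops included, and the job is handed in when it is done.

Besides the shell and the picture viewer there is one more tool, called after ">>>" as name(argument=value, ...), one argument or row to a line, values as JSON. play_rows: Moves the arm, as the interface text tells. Shift numbers are shares of 0.05 m and turn numbers shares of 8 degrees, none past 1 either way. Its arguments: {"type":"object","properties":{"series":{"type":"array"},"force":{"type":"number"}},"required":["series"]}

```bash
mkdir -p pics; cat > h.py <<'E'
import numpy as np, cv2
from scipy.spatial.transform import Rotation as R
from station import ctrl, imaging
def ray(im,u,v,obs=None):
    if 'hand_eye' in im:
        d=np.array([u-im['cx'],v-im['cy']]);r=np.hypot(*d);th=r/im['fx']
        c=np.array([*(d/max(r,1e-9)*np.sin(th)),np.cos(th)])
        H=np.array(im['hand_eye']);Rt=R.from_rotvec(obs['tool_rot']).as_matrix()
        return Rt@H[:3,3]+obs['tool_pos'], Rt@H[:3,:3]@c
    E=np.array(im['extrinsics']);c=np.array([(u-im['cx'])/im['fx'],(v-im['cy'])/im['fy'],1])
    return -E[:3,:3].T@E[:3,3], E[:3,:3].T@c
def onz(im,u,v,z,obs=None):
    o,d=ray(im,u,v,obs);return o+d*(z-o[2])/d[2]
E
python3 - <<'E'
from h import *
o=ctrl.get_obs();print(o)
a=imaging.get_image('scene');b=imaging.get_image('side')
for n,i in (('scene',a),('side',b)):
    cv2.imwrite(f'pics/{n}0.png',cv2.resize(i['color'],(800,600),interpolation=cv2.INTER_CUBIC));print(n,i['fx'],i['cx'],i['cy'],i['extrinsics'])
E
```

```text
{'t': 0.0, 'q': array([ 1.07899334e+00,  5.33615360e-02,  1.61431921e+00, -3.41061510e-05,
        1.47596380e+00, -1.19020211e-01]), 'dq': array([-0.0010859 , -0.0002329 ,  0.00147383,  0.00052945, -0.00059343,
       -0.00081704]), 'effort': array([-7.13209429e-04, -3.93686378e+01, -3.70172954e+01, -1.87835817e-04,
        7.12881127e-03, -3.56204896e-05]), 'tool_pos': array([0.22735333, 0.5815106 , 0.23004504]), 'tool_rot': array([-0.58206745, -3.08660324,  0.00308941]), 'contact_force': array([1.34242608, 0.42479217, 0.4562437 ]), 'wrist_torque': array([ 0.02901874,  0.01000488, -0.05092072]), 'grip_force': 0.0, 'opening': 0.08535947211662284}
scene 396.03038189915515 250.78409196375185 193.57748331250446 [[-0.45564234  0.89016119 -0.00176577  0.26665464]
 [ 0.59336446  0.30224262 -0.74603487 -0.22119807]
 [-0.66355759 -0.34097282 -0.66590454  1.28137628]
 [ 0.          0.          0.          1.        ]]
side 465.29434789762917 257.07480674928956 191.44735327397123 [[ 0.7615926  -0.64791263 -0.01363578 -0.4431348 ]
 [-0.32602575 -0.36487468 -0.87210875  0.24171311]
 [ 0.56007492  0.66863719 -0.48912206  0.80435524]
 [ 0.          0.          0.          1.        ]]
```

View pics/scene0.png

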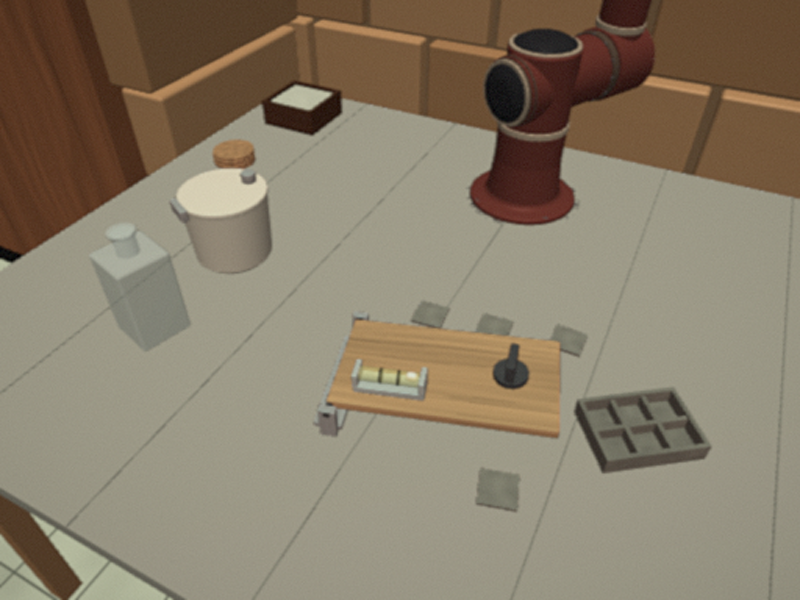

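View pics/side0.png

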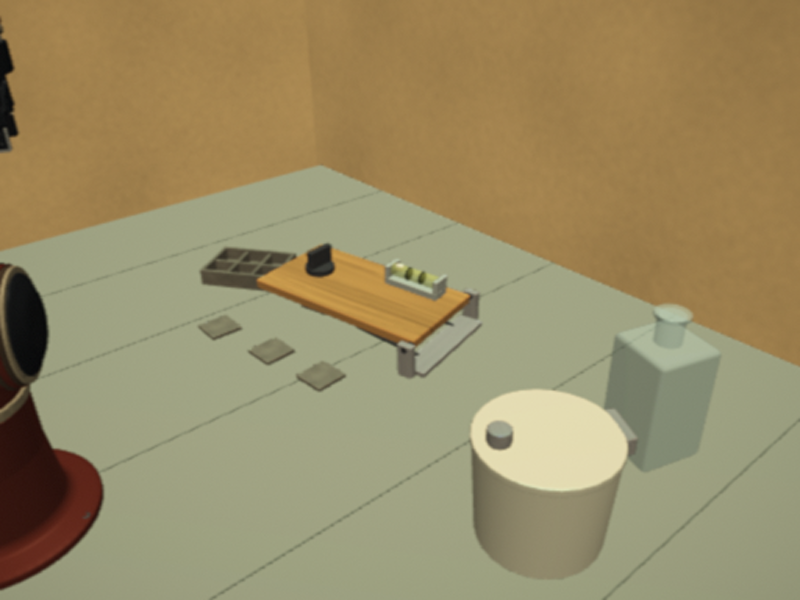

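Scene: the board has its hinge at left and the knob disc at (511,373) with its bar nearly end-on; the vial is at (390,378). There are four loose packers: three near the robot at (430,313), (494,325) and (569,338), and one at (498,489) on the far side. The far one fits the farthest-from-base rule. The side view has the knob at (320,262). I'll check the candidates and the knob in one enlarged crop.

```bash
python3 - <<'E'
from h import *
a=imaging.get_image('scene');b=imaging.get_image('side')
A=a['color'][195:335,195:385];B=b['color'][150:220,150:310]
cv2.imwrite('pics/crop1.png',np.hstack([cv2.resize(A,(400,295),interpolation=cv2.INTER_CUBIC)*1,cv2.resize(a['color'][215:265,310:360],(295,295),interpolation=cv2.INTER_CUBIC)]))
cv2.imwrite('pics/crop1.png',np.vstack([cv2.imread('pics/crop1.png'),np.hstack([cv2.resize(B,(400,175)),cv2.resize(b['color'][150:180,190:220],(175,175),interpolation=cv2.INTER_CUBIC),np.zeros((175,120,3),np.uint8)])]))
for n,(u,v) in dict(p1=(430,313),p2=(494,325),p3=(569,338),p4=(498,489)).items(): print(n,onz(a,u*.64,v*.64,.005),np.linalg.norm(onz(a,u*.64,v*.64,.005)[:2]))
for n,(u,v) in dict(hl=(358,322),nl=(331,405),nr=(558,433),hr=(561,341)).items(): print(n,onz(a,u*.64,v*.64,.055 if n[1]=='l' else .068))
for n,(u,v) in dict(disc=(511,373)).items(): print(n,onz(a,u*.64,v*.64,.078))
for n,(u,v) in dict(disc=(320,268)).items(): print(n,onz(b,u*.64,v*.64,.078))
E
```

```text
p1 [ 0.41644095 -0.0166162   0.005     ] 0.41677232023956884
p2 [0.39582421 0.08592945 0.005     ] 0.4050440385752164
p3 [0.37044477 0.20009989 0.005     ] 0.42103360471064566
p4 [0.67115163 0.19185349 0.005     ] 0.6980345783239982
hl [ 0.53314731 -0.08304249  0.055     ]
nl [ 0.68519312 -0.03741232  0.055     ]
nr [0.60513776 0.23761756 0.068     ]
hr [0.44893334 0.19776774 0.068     ]
disc [0.54726842 0.15656446 0.078     ]
disc [0.53015355 0.13792583 0.078     ]
```

View pics/crop1.png

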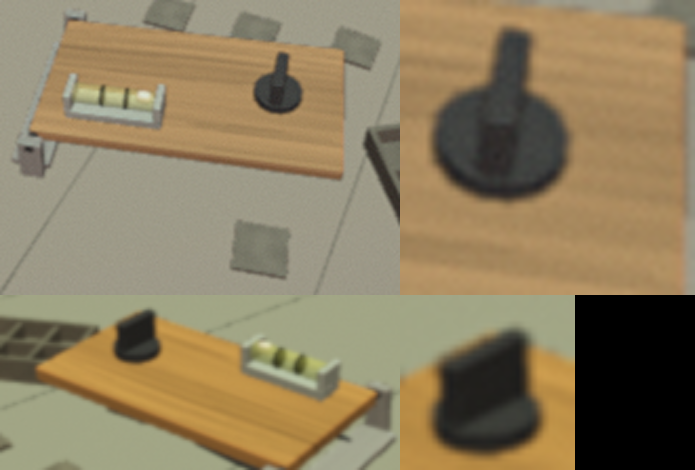

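The crop shows the four loose grey packers as alike. Scene (498,489) is farthest, on the far side, and none of them needs touching. Bar-top ends are at about (329.8,221) to (326.4,236) in the scene image and (197.7,161.5) to (211.4,156.3) in the side image. Triangulating those.

```bash
cat >> h.py <<'E'
def tri(r1,r2):
    (o1,d1),(o2,d2)=r1,r2;d1=d1/np.linalg.norm(d1);d2=d2/np.linalg.norm(d2)
    s=np.linalg.lstsq(np.c_[d1,-d2],o2-o1,rcond=None)[0];p,q=o1+s[0]*d1,o2+s[1]*d2
    return (p+q)/2,np.linalg.norm(p-q)
E
python3 - <<'E'
from h import *
a=imaging.get_image('scene');b=imaging.get_image('side')
# near-robot end / far end; scene top of image = near robot; side left=?
S=[(329.8,221),(326.4,236.2)];T=[(197.7,161.5),(211.4,156.3)]
for i in (0,1):
  for j in (0,1): print(i,j,tri(ray(a,*S[i]),ray(b,*T[j])))
for s in S: print('s',onz(a,*s,.107))
for s in T: print('t',onz(b,*s,.107))
o=ctrl.get_obs();print(R.from_rotvec(o['tool_rot']).as_matrix())
w=imaging.get_image('wrist');print(w['hand_eye'],w['fx'],w['cx'],w['cy'])
E
```

```text
0 0 (array([0.52078304, 0.15072315, 0.10360213]), np.float64(0.0015039327291202953))
0 1 (array([0.54689949, 0.14658327, 0.11704835]), np.float64(0.022643469522130234))
1 0 (array([0.5388397 , 0.16162691, 0.08864692]), np.float64(0.02351879716636614))
1 1 (array([0.56476641, 0.15714676, 0.10255906]), np.float64(0.00182655837291139))
s [0.52496758 0.15098602 0.107     ]
s [0.56792144 0.15849488 0.107     ]
t [0.5169155  0.14573985 0.107     ]
t [0.55947065 0.14782403 0.107     ]
[[-9.31308641e-01  3.64230846e-01 -3.24720022e-04]
 [ 3.64230979e-01  9.31308470e-01 -5.73033384e-04]
 [ 9.36980725e-05 -6.51944034e-04 -9.99999783e-01]]
[[ 9.89757892e-04 -9.60429640e-01 -2.78520962e-01  7.01109297e-02]
 [ 9.99998993e-01  1.23380207e-03 -7.00928156e-04 -3.90122643e-04]
 [ 1.01683192e-03 -2.78519988e-01  9.60429895e-01 -1.43144848e-01]
 [ 0.00000000e+00  0.00000000e+00  0.00000000e+00  1.00000000e+00]] 297.3186396354542 252.72564076666393 190.90275819207923
```

The bar centre is about (0.543, 0.154), with its top at 0.103, length 44 mm (46 expected) and yaw 8°. These all fit. Moving above it.

>>> play_rows(
  series=[
    [1,[-1,-0.63,0],[0,0,0]],
    [1,[-1,-0.63,0],[0,0,0]],
    [1,[-1,-0.63,0],[0,0,0]],
    [1,[-1,-0.63,0],[0,0,0]],
    [1,[-1,-0.63,0],[0,0,0]],
    [1,[-1,-0.63,0],[0,0,0]],
    [1,[-1,-0.63,0],[0,0,0]],
    [1,[-1,-0.63,0],[0,0,0]],
  ],
  force=80,
)

```text
t: 1.35
tool_pos: [0.5093, 0.2, 0.2316]
tool_rot: [0.582, 3.086, 0.001]
contact_force: [0.9, 0.9, 0.5]
opening: 0.0852
grip_force: 0.0
```

>>> play_rows(
  series=[
    [1,[-1,-0.63,0],[0,0,0]],
    [1,[0,0,0.2],[0,0,-1]],
    [1,[0,0,0.2],[0,0,-1]],
    [1,[0,0,0.2],[0,0,-1]],
    [1,[0,0,0],[0,0,-0.7]],
    [1,[0,0,0],[0,0,0]],
    [1,[0,0,0],[0,0,0]],
  ],
)

```text
t: 2.22
tool_pos: [0.5436, 0.1542, 0.2016]
tool_rot: [-0.224, 3.133, 0.0]
contact_force: [0.6, -0.3, -0.3]
opening: 0.0855
grip_force: 0.0
```

```bash
python3 - <<'E'
from h import *
o=ctrl.get_obs();w=imaging.get_image('wrist')
print(o['t'],o['q'],o['tool_pos'],o['contact_force'],o['wrist_torque']);print(R.from_rotvec(o['tool_rot']).as_matrix())
cv2.imwrite('pics/w1.png',cv2.resize(w['color'],(800,600),interpolation=cv2.INTER_CUBIC))
E
```

```text
2.225 [ 1.44638557e-01 -7.00094310e-02  1.78489954e+00 -6.67856114e-06
  1.42624438e+00 -1.56862748e+00] [0.54359412 0.15415868 0.20156829] [ 0.63676689 -0.26969987 -0.28029664] [-0.04510356  0.01585379 -0.00374468]
[[-9.89868106e-01 -1.41989180e-01  4.54334460e-04]
 [-1.41989168e-01  9.89868210e-01  5.94977570e-05]
 [-4.58179276e-04 -5.61563976e-06 -9.99999895e-01]]
```

View pics/w1.png

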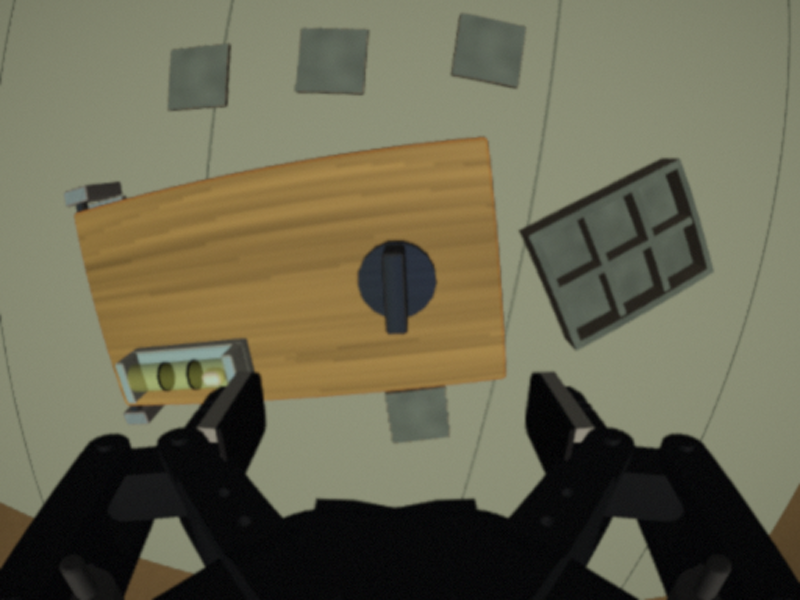

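The wrist view shows the bar top from (395,255) to (397,330), lined up with the tool's x, and the disc at (397,279). The bubble is visible at (215,375), towards the knob end. Measuring the bar centre from close by.

```bash
python3 - <<'E'
from h import *
o=ctrl.get_obs();w=imaging.get_image('wrist')
Rt=R.from_rotvec(o['tool_rot']).as_matrix()
P=[onz(w,u*.64,v*.64,.104,o) for u,v in ((395,255),(397,331))]
d=P[1]-P[0];m=(P[0]+P[1])/2
print(P,np.linalg.norm(d),np.degrees(np.arctan2(d[1],d[0])),'disc',onz(w,397*.64,279*.64,.074,o))
print('tool',Rt.T@(m-o['tool_pos']), 'barangle vs toolx', Rt.T@d)
E
```

```text
[array([0.51954878, 0.14992993, 0.104     ]), array([0.56148288, 0.15711786, 0.104     ])] 0.042545682149461334 9.726560332419531 disc [0.5395649  0.15403197 0.074     ]
tool [ 0.00318073 -0.00018544  0.09758025] barangle vs toolx [-4.25301798e-02  1.14826306e-03  1.92669459e-05]
```

>>> play_rows(
  series=[
    [1,[0.05,0,0.7],[0,0,0]],
    [1,[0,0,0.7],[0,0,0]],
    [1,[0,0,0.7],[0,0,0]],
    [1,[0,0,0.37],[0,0,0]],
    [0,[0,0,0],[0,0,0]],
    [0,[0,0,0],[0,0,0]],
    [0,[0,0,0],[0,0,0]],
    [0,[0,0,0],[0,0,0]],
  ],
  force=80,
)

```text
t: 3.32
tool_pos: [0.5418, 0.154, 0.079]
tool_rot: [-0.225, 3.131, 0.001]
contact_force: [-0.1, 5.5, 2.2]
opening: 0.0125
grip_force: 14.6
```

>>> play_rows(
  series=[
    [0,[0,0,0],[0,0,0]],
    [0,[0,0,0],[0,0,0]],
  ],
)

```text
t: 3.58
tool_pos: [0.5417, 0.1545, 0.0785]
tool_rot: [-0.226, 3.131, 0.002]
contact_force: [1.8, 4.1, 1.2]
opening: 0.0103
grip_force: 78.1
```

```bash
python3 - <<'E'
from h import *
o=ctrl.get_obs();w=imaging.get_image('wrist');s=imaging.get_image('side')
print(o)
cv2.imwrite('pics/w2.png',np.hstack([cv2.resize(w['color'],(512,384)),cv2.resize(s['color'][120:220,150:225],(288,384),interpolation=cv2.INTER_CUBIC)]))
E
```

```text
{'t': 3.575, 'q': array([ 1.45078099e-01,  5.02743335e-02,  1.88318354e+00,  1.32955953e-03,
        1.20601822e+00, -1.57006125e+00]), 'dq': array([ 3.33674671e-05,  1.64030117e-03,  6.63494622e-04,  1.03129941e-03,
       -7.63078386e-05, -7.17147075e-05]), 'effort': array([ -1.98898539, -34.55135822, -31.56843424,  -1.00575138,
         0.56370333,   0.05671486]), 'tool_pos': array([0.54165591, 0.15447704, 0.0785163 ]), 'tool_rot': array([-2.25650389e-01,  3.13145189e+00,  2.18742371e-03]), 'contact_force': array([1.84337224, 4.13313733, 1.20830647]), 'wrist_torque': array([ 0.78339248, -0.29116039,  0.1259102 ]), 'grip_force': 78.11467409133911, 'opening': 0.010311759253748507}
```

View pics/w2.png

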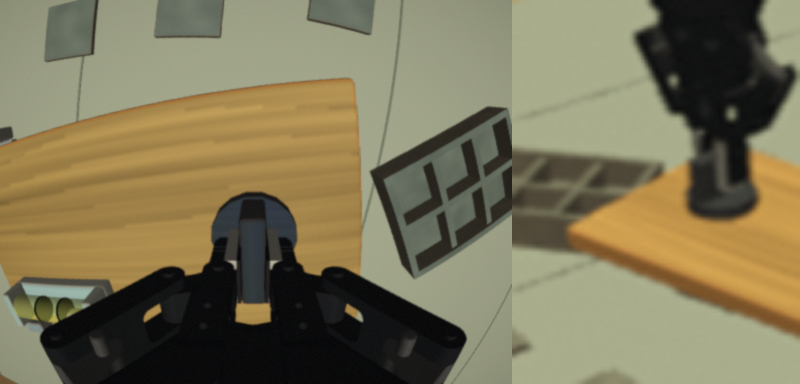

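The grip holds: the bar is between the pads and the tips clear the disc. Pressing down gently.

>>> play_rows(
  series=[
    [0,[0,0,0.02],[0,0,0]],
    [0,[0,0,0.02],[0,0,0]],
    [0,[0,0,0.02],[0,0,0]],
    [0,[0,0,0.0],[0,0,0]],
  ],
)

```text
t: 4.18
tool_pos: [0.5416, 0.1546, 0.0755]
tool_rot: [-0.226, 3.132, 0.003]
contact_force: [1.5, 6.0, 2.9]
opening: 0.0104
grip_force: 78.4
```

>>> play_rows(
  series=[
    [0,[0,0,0.02],[0,0,0]],
    [0,[0,0,0.02],[0,0,0]],
    [0,[0,0,0.0],[0,0,0]],
  ],
)

```text
t: 4.55
tool_pos: [0.5418, 0.1546, 0.0749]
tool_rot: [-0.226, 3.132, 0.002]
contact_force: [-2.4, 4.6, 9.6]
opening: 0.0109
grip_force: 79.5
```

Contact: the force rises to 9.6 N after only about 3.5 mm of travel. The board is therefore still high, the thick packer is under the foot, and the turn is anticlockwise (−az). I'll follow it down as I turn.

>>> play_rows(
  series=[
    [0,[0,0,0.007],[0,0,-0.5]],
    [0,[0,0,0.007],[0,0,-0.5]],
    [0,[0,0,0.007],[0,0,-0.5]],
    [0,[0,0,0.007],[0,0,-0.5]],
  ],
)

```text
t: 5.05
tool_pos: [0.5417, 0.1551, 0.0736]
tool_rot: [-0.662, 3.069, 0.004]
contact_force: [-3.8, 7.3, 9.5]
opening: 0.0104
grip_force: 79.2
```

>>> play_rows(
  series=[
    [0,[0,0,0.007],[0,0,-0.5]],
    [0,[0,0,0.007],[0,0,-0.5]],
    [0,[0,0,0.007],[0,0,-0.5]],
    [0,[0,0,0.007],[0,0,-0.5]],
    [0,[0,0,0],[0,0,0]],
  ],
)

```text
t: 5.68
tool_pos: [0.5415, 0.1556, 0.0721]
tool_rot: [-1.08, 2.948, 0.005]
contact_force: [-3.4, 8.0, 10.3]
opening: 0.0107
grip_force: 79.5
```

```bash
python3 - <<'E'
from h import *
o=ctrl.get_obs();w=imaging.get_image('wrist');s=imaging.get_image('side');c=imaging.get_image('scene')
print(o['t'],o['q'],o['tool_pos'],o['contact_force'],o['wrist_torque'],o['grip_force'])
z=lambda i,x,y,W,H,k: cv2.resize(i[y:y+H,x:x+W],None,fx=k,fy=k,interpolation=cv2.INTER_CUBIC)
cv2.imwrite('pics/v1.png',np.vstack([np.hstack([z(s['color'],240,160,50,38,8),z(c['color'],220,225,50,38,8)]),cv2.resize(w['color'],(800,290))]))
E
```

```text
5.675 [ 0.14595288  0.05938022  1.88563996  0.0039405   1.19513421 -2.1288486 ] [0.54153675 0.15563787 0.07212481] [-3.35602849  8.00910471 10.33320312] [1.58020048 0.49487961 0.0471479 ] 79.5287561416626
```

View pics/v1.png

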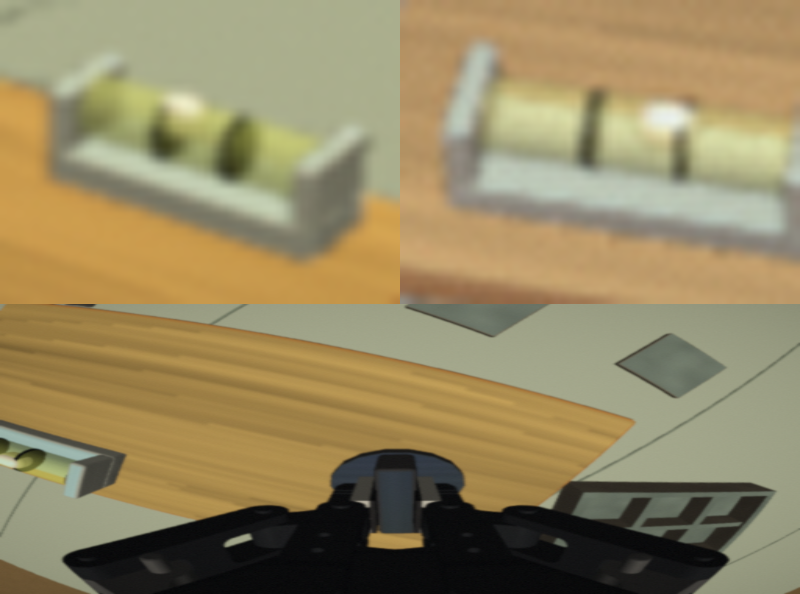

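Scene crop: lines at x≈594 and 683, bubble centre 667, so the offset is about +7.6 mm (89 px = 24 mm). The side view agrees. That leaves about 0.5 rad (29°) more anticlockwise, and I'll ease the 8 N side load as I go.

>>> play_rows(
  series=[
    [0,[-0.003,0.007,0.008],[0,0,-0.5]],
    [0,[-0.003,0.007,0.008],[0,0,-0.5]],
    [0,[-0.003,0.007,0.008],[0,0,-0.5]],
    [0,[-0.003,0.007,0.008],[0,0,-0.5]],
    [0,[0,0,0.008],[0,0,-0.5]],
    [0,[0,0,0.008],[0,0,-0.5]],
    [0,[0,0,0.007],[0,0,-0.5]],
    [0,[0,0,0],[0,0,0]],
  ],
)

```text
t: 6.82
tool_pos: [0.541, 0.1565, 0.0696]
tool_rot: [-1.761, 2.599, 0.003]
contact_force: [-4.2, 5.5, 10.9]
opening: 0.0105
grip_force: 79.7
```

```bash
cat > v.py <<'E'
from h import *
import sys
o=ctrl.get_obs();s=imaging.get_image('side');c=imaging.get_image('scene')
print(o['t'],o['q'],o['tool_pos'],o['contact_force'],o['wrist_torque'],o['grip_force'])
z=lambda i,x,y,W,H,k: cv2.resize(i[y:y+H,x:x+W],None,fx=k,fy=k,interpolation=cv2.INTER_CUBIC)
cv2.imwrite(sys.argv[1],np.hstack([z(s['color'],240,160,50,38,8),z(c['color'],220,225,50,38,8)]))
E
python3 v.py pics/v2.png
```

```text
6.825 [ 0.14817575  0.06233249  1.88727941  0.00264174  1.19090954 -2.61488374] [0.54095777 0.15646408 0.06960435] [-4.24189375  5.49066993 10.9492805 ] [1.26871679 0.57887579 0.0626645 ] 79.69561457633972
```

View pics/v2.png

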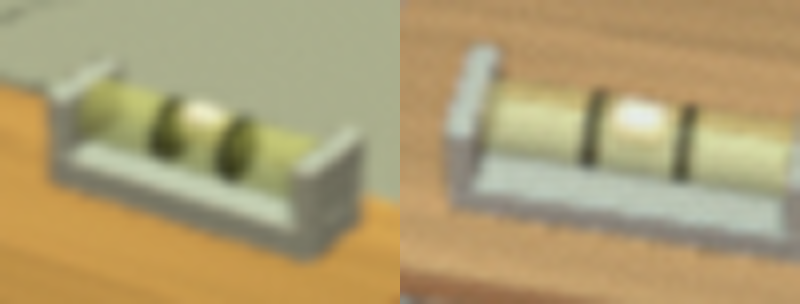

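The bubble is centred in both views (scene 638 against mid 640, side 207 against mid 206). Adding a touch more press to reach 12 N, then settling.

>>> play_rows(
  series=[
    [0,[0,0,0.004],[0,0,0]],
    [0,[0,0,0],[0,0,0]],
    [0,[0,0,0],[0,0,0]],
    [0,[0,0,0],[0,0,0]],
    [0,[0,0,0],[0,0,0]],
    [0,[0,0,0],[0,0,0]],
  ],
)

```text
t: 7.68
tool_pos: [0.541, 0.1564, 0.0696]
tool_rot: [-1.761, 2.599, 0.003]
contact_force: [-4.4, 4.8, 12.8]
opening: 0.0105
grip_force: 79.7
```

```bash
python3 v.py pics/v3.png
```

```text
7.675 [ 1.48170449e-01  6.24387728e-02  1.88725029e+00  2.49101749e-03
  1.19086236e+00 -2.61464169e+00] [0.54097678 0.15642435 0.06956042] [-4.41648647  4.84851208 12.81255881] [1.18856144 0.65410759 0.07882213] 79.74074721336365
```

View pics/v3.png

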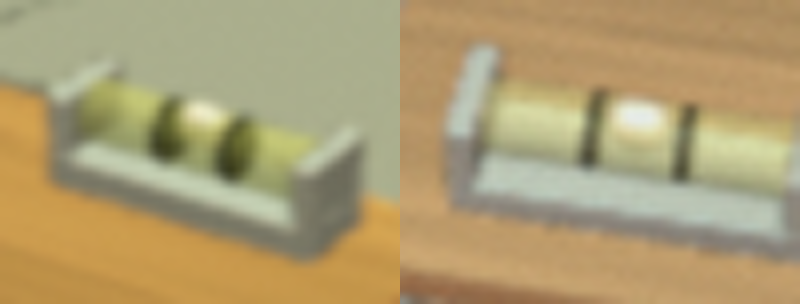

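The bubble is still centred (scene 638 against 640), with about 12.5 N of press and steady. Handing in.

```bash
python3 -c "
from station import ctrl
print(ctrl.get_obs()['contact_force']);print(ctrl.finish_job())"
```

```text
[-4.41188372  5.5222084  12.69054625]
the job is handed in; nothing more can be done
None
```

I handed the job in at about 7.7 s with the knob still gripped, pressed down at about 12.7 N and the bubble centred between the lines in both camera views; the decanter, ice bucket and cube tray were not touched.

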